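# Unlock a sample shuttle and send its tray home

## Task

Unlock the sample shuttle and send its tray to the end: roll a fingertip along the rim of the big knurled locking wheel to loosen it anticlockwise (seen from above) by two full turns, no more and no less, and then push the tray away from the wheel until it is fully home against the end stop. Nothing is picked up or pinched; do not touch the bottle that stands in the tray, keep the tray down in its guide, leave the things around where they are, and finish clear of everything.

Things in the scene. Friction and masses are not known exactly. Their poses are not given: they have to be found in the camera images.
- shuttle_base: Shuttle fixture, fixed: grey base plate 350x124x12 mm. Origin on the table under the wheel axis; x = the way the tray travels (plate from -65 to +285 mm), z up. A bridge over the origin (40 mm along x, 104 across, top 44 mm above the table) carries the wheel. Two guide rails (inner faces y +-47.5, tops 28 mm above the table) lead the tray to the end stop (its top 38 mm above the table)
- wheel_rim (a point): Centre of the locking wheel on its upright axis, half-way up the rim; 55 mm above the table when tight, rises 4 mm a turn. Dark steel disc 90 mm across its 30 upright ridges, rim 16 mm high; on top a hub (2 mm above the rim) and one light radial rib as turn mark. Free room for a finger all round: the nearest thing of that height is the tray block, 68 mm from the rim toward the end stop
- lock_wheel (a joint): Angle of the wheel in rad: 0 = tight (as it starts), grows anticlockwise seen from above, 6.283 a turn, hard stop at 18.85 (three turns). Light steady drag of about 0.05 N m (1.1 N at the rim); stays where it is left. Its screw draws a pin out of the tray's tongue, clear after about 1.5 turns; until then the tray is locked
- push_face (a point): Middle of the flat upright tray face that looks toward the wheel, 46 mm above the table. The face is 92 mm wide and runs from 12 to 58 mm above the table. It starts 113 mm from the wheel axis along the fixture's x; at home it is 180.5 mm (67.5 mm of travel). Before it lies a flat tongue (53 mm wide, top 20 mm above the table) that runs back under the wheel
- tray: The loose tray, 0.4 kg: plain grey block 92 x 92 x 46 mm with the bottle's well in its top and a forked aluminium tongue toward the wheel; it slides on the base plate between the rails (1.5 mm play a side). Origin centred under the block, 12 mm above the table; x = the way it travels, z up. Push friction about 2 to 5 N
- buffer_bottle: Small white screw-cap bottle, 30 mm in diameter, 52 mm high, standing loose in the well (20 mm deep) in the middle of the tray's block, its top 90 mm above the table; not to be touched. Origin centred under its base
- control_vial: White vial 27 mm in diameter, 70 mm high, standing beside the fixture (bystander). Origin under its base
- tape: Roll of label tape 60 mm in diameter, 18 mm high, lying beside the fixture (bystander). Origin under its middle
- marker: Felt marker 136 mm long, 16 mm thick, lying along the robot's side of the fixture (bystander). Origin under its middle
- stain_vial: Brown vial with screw cap, 25 mm in diameter, 60 mm high (bystander). Origin under its base
- slides: Flat grey slide box 78 x 100 x 32 mm (bystander). Origin under its middle

How it is judged (in metres and radians):
On the way, in this order (a step that is already met when the one before it is completed fails the run):
1. the wheel is loosened by two full turns (within a quarter turn) while the tray is still in its locked place (value of joint lock_wheel between 10.9956 and 14.1372 rad and x of push_face in the frame of shuttle_base below 0.123 m), for 0.2 s.
2. the tray is pushed home against the end stop (within 4 mm) (x of push_face in the frame of shuttle_base above 0.1765 m and value of joint lock_wheel between 10.9956 and 14.1372 rad), for 0.2 s.
At the end, for the whole second after the job is handed in: The wheel stands at two full turns from tight, within a quarter turn (1.75 to 2.25 turns); the tray rests flat in its guide within 4 mm of the end stop, with the bottle upright in its well (all of step 2 and linear speed of tray below 0.02 m/s and height (world z) of tray below 0.016 m and angle between tray's own z axis and vertical below 0.06 rad and horizontal distance between buffer_bottle and tray below 0.006 m and angle between buffer_bottle's own z axis and vertical below 0.12 rad and z of buffer_bottle in the frame of tray below 0.031 m); the robot touches nothing.
It fails at once if the tray is lifted or tipped out of its guide (over 8 mm or 0.12 rad) (height (world z) of tray above 0.02 m or angle between tray's own z axis and vertical above 0.12 rad).
It fails at once if the bottle in the tray is touched by the robot (contact force between any of the arm, the fingers and buffer_bottle above 0.5 N).
It fails at once if the bottle leaves its well (z of buffer_bottle in the frame of tray above 0.036 m).
It fails at once if a bystander is moved by more than 20 mm or lifted (distance of any of control_vial, tape, marker, stain_vial, slides from where it was at the start of the episode above 0.02 m).
It also fails if it takes over 58 s, if anything falls off the work surface, if the arm or the gripper's body presses on something with over 40 N, if the wrist force passes 120 N, or if a joint passes its speed limit or range.

## Robot

A 7-joint arm with a two-finger parallel gripper is mounted at the origin on a cart in front of the work surface, level with it; the furniture and walls round the work are solid. World frame = base frame: x ahead of the robot, y to its left, z up, the work surface at z = 0. Lengths are in m, angles in degrees, forces in N, time in s.
With the tool pointing down it reaches from about 0.425 to 0.875 m from the base axis. Payload 4.7 kg.
Tool frame: the origin (TCP) lies at the very end of the fingers, on their centre line; the grasp point (between the pads) lies env.grip_point_offset behind it (env.grip_point_offset is the distance from the TCP to the grasp point, in m); z points along the fingers, y is the direction in which the jaws open and shut (so a half turn about z gives the same grasp; the last joint's range is limited). The gripper opens to 87 mm and grips with 3 to 60 N. Pads are 19 mm wide; open, the fingers measure 117 mm over their backs; the gripper's body (75 mm by 190 mm) begins 51 mm behind the grasp point.
Start: joints at [-62.275, 18.392, -4.016, 83.108, 1.295, 78.541, -3.26], TCP at [0.294, 0.58, 0.223] pointing down, gripper open.
Joint ranges: [-163.93, 163.93], [-17.29, 119.83], [-79.2, 71.16], [3.27, 140.29], [-89.18, 269.18], [5.43, 117.66], [-154.24, 154.24]. Speed limits (degrees/s): [147.25, 147.25, 180, 180, 180, 180, 180].

## Interface

Orientations are given as [roll, pitch, yaw] about the fixed x, y, z axes, in that order (R = Rz(yaw) Ry(pitch) Rx(roll)).
In Python, from cell import env gives the robot as it stands.
- The arm moves only by the tool send_rows, never from a script. Its argument "plan" is a list of rows, each a list of 7 numbers: the finger opening in mm, from 0 to 87, then the shift along the tool's x, y, z in mm, then the turn, a rotation vector about the tool's x, y, z in rad. A call has 1 to 12 rows; each row shifts and turns the commanded pose from where the row before left it, along the tool's axes as they then stand; what a row does not reach is not made up. A row lasts 1/10 s, in which the tool goes at most 50 mm and 8.59 degrees, less where a joint would pass 70% of its speed; a pose out of reach is approached as far as the arm can. A call is refused whole if a number of a shift passes 50 or a number of a turn 0.15, either way. A call with a gripper value outside its range is refused whole. The fingers move at their own pace and stop on an object; "grip_force" is the grip in N (left out, the last holds). Time passes only in rows, so rows that do not move let the fingers close. It gives the time, the measured TCP pose, the force and the opening at its end, in the units of the state.
- env.get_obs(): the state, without advancing time (a new reading comes with each control period).
- env.read_camera(name): name is "scene" or "top"; returns the picture (420x560x3 uint8, red, green, blue); there is no depth.
- env.get_calibration(name): a dict with "fx", "fy", "cx", "cy" (pixels), "k1" (the pictures are not rectified: a ray, as slopes to the right and down, at radius r is drawn at 1 + k1 r^2 times it, then the intrinsics apply), "extrinsics" (4x4, takes a point from camera to world coordinates). Camera axes: x right, y down, z forward; pixel columns grow to the right and rows downward; lengths in m; the calibration is good to about 2 mm. A picture is of the moment at which its call begins. get_calibration takes no time and is no camera call.
- env.sign_off(): hands the job in, once; it reports no verdict.
Trained networks look in the newest picture that a camera, given by its name, has taken for a name from the list of things; names that differ only in an ending like _2 or _b are one class to them, and where a whole thing is asked for, a point or a joint stands for the part that bears it (a point fixed in the world has none). Each returns a list of dicts, best first, with "confidence" (0 to 1); they miss things now and then, are a little off and sometimes report something else, mostly with a low value. They report only what shows in the picture. A call takes as long as a camera call.
- env.regions_of(camera, query): "region" (420x560 bool, what is visible of it) and "rect" ([left, top, right, bottom] in pixels, round what is visible of it).
The state is a dict: "time_s": time; "qpos": joint angles; "joint_velocities": joint speeds; "effort": joint torques, N m; "tool_pos": TCP position; "tool_rot": TCP orientation; "force": force on the tool from outside, world axes, zero at the start; "wrist_torque": the same for the moment, N m; "grip_width": finger opening in m.
Only numpy, scipy, OpenCV 4.12 (cv2) and the standard library are available. Lean on these libraries where they do the work, as an engineer would, in place of code of your own. Each camera call takes 0.05 s, during which the arm holds its last target. There are 200 camera calls.

## Working session

There is one attempt and no reset: what is moved stays moved. The work goes in short steps, Python scripts to look and compute and a tool call to move; the robot and the scene stay as the last step left them, time stands still between calls to the robot, and variables do not carry over. Pictures are saved under pics/ and viewed, about 8 in all and at most 12, crops included, and the job is handed in when it is done.

Besides the shell and the picture viewer there is one more tool, called after ">>>" as a command line: name --pt "numbers of a row" for each row, then --argument value for the rest. send_rows: Moves the arm, as the interface text tells. Its arguments: {"type":"object","properties":{"plan":{"type":"array"},"grip_force":{"type":"number"}},"required":["plan"]}

```bash
mkdir -p pics; ls; python3 - <<'E'
from cell import env
import cv2,numpy as np
o=env.get_obs()
for k in o: print(k,np.round(o[k],3))
print(env.grip_point_offset)
for c in("scene","top"):
    im=env.read_camera(c); cv2.imwrite(f"pics/{c}0.png",im[:,:,::-1]); np.save(f"pics/{c}0.npy",im)
    k=env.get_calibration(c); print(c,{a:np.round(b,4).tolist() for a,b in k.items()})
    for q in["shuttle_base","wheel_rim","tray","buffer_bottle","control_vial","tape","marker","stain_vial","slides"]:
        r=env.regions_of(c,q)
        print(q,[(round(d["confidence"],2),[int(v) for v in d["rect"]], np.round(np.argwhere(d["region"]).mean(0)[::-1],1).tolist()) for d in r[:2]])
E
```

```text
pics
time_s 0.0
qpos [-62.275  18.439  -4.016  83.175   1.296  78.54   -3.259]
joint_velocities [ 0.1    0.101 -0.009  0.05  -0.003 -0.032  0.157]
effort [ 0.0000e+00 -4.9129e+01 -4.0400e-01 -3.1253e+01 -6.4000e-02  4.4000e-02
  0.0000e+00]
tool_pos [0.294 0.579 0.221]
tool_rot [-1.79892e+02  6.00000e-03  1.53086e+02]
force [ 0.382 -0.123  0.656]
wrist_torque [ 0.024 -0.046  0.019]
grip_width 0.087
0.0187
scene {'fx': 515.8956, 'fy': 515.8956, 'cx': 271.4456, 'cy': 207.0016, 'k1': -0.0593, 'extrinsics': [[0.7697, -0.3039, 0.5615, -0.1849], [-0.6384, -0.3539, 0.6835, -0.975], [-0.0091, -0.8845, -0.4664, 0.6817], [0.0, 0.0, 0.0, 1.0]]}
shuttle_base [(0.65, [232, 199, 349, 289], [288.6, 246.6])]
wheel_rim [(0.8, [246, 202, 281, 225], [262.3, 209.7]), (0.25, [230, 201, 349, 289], [288.5, 246.4])]
tray [(0.67, [251, 220, 324, 264], [293.5, 240.5])]
buffer_bottle []
control_vial [(0.7, [321, 210, 330, 239], [325.3, 224.5])]
tape [(0.57, [291, 205, 313, 220], [299.8, 209.2])]
marker [(0.74, [243, 257, 281, 287], [264.2, 271.0])]
stain_vial [(0.51, [188, 167, 193, 190], [192.0, 180.4])]
slides [(0.7, [245, 202, 281, 224], [262.4, 209.6]), (0.61, [387, 268, 441, 307], [413.8, 287.4])]
top {'fx': 391.7928, 'fy': 391.7928, 'cx': 282.1577, 'cy': 206.365, 'k1': -0.0952, 'extrinsics': [[0.0159, -0.9985, 0.0533, 0.4866], [-0.9999, -0.0159, -0.0001, -0.0983], [0.0009, -0.0532, -0.9986, 1.2426], [0.0, 0.0, 0.0, 1.0]]}
shuttle_base [(0.95, [246, 186, 358, 241], [295.6, 213.2]), (0.2, [281, 197, 333, 229], [308.1, 214.5])]
wheel_rim [(0.76, [253, 192, 282, 221], [265.4, 207.8])]
tray [(0.87, [275, 197, 337, 232], [308.0, 214.4])]
buffer_bottle [(0.64, [316, 213, 321, 222], [316.6, 215.2])]
control_vial []
tape [(0.82, [259, 156, 276, 178], [267.6, 166.2])]
marker [(0.44, [299, 244, 340, 253], [318.4, 251.2])]
stain_vial [(0.5, [258, 157, 278, 177], [266.6, 166.2])]
slides [(0.86, [382, 175, 423, 205], [402.5, 188.9])]
```

```bash
python3 - <<'E'
import cv2
a=cv2.imread("pics/top0.png")[130:280,220:440]; b=cv2.imread("pics/scene0.png")[150:320,170:450]
cv2.imwrite("pics/a.png",cv2.resize(a,None,fx=3.6,fy=3.6,interpolation=cv2.INTER_CUBIC))
cv2.imwrite("pics/b.png",cv2.resize(b,None,fx=2.8,fy=2.8,interpolation=cv2.INTER_CUBIC))
E
```

```text
(no output)
```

View pics/a.png

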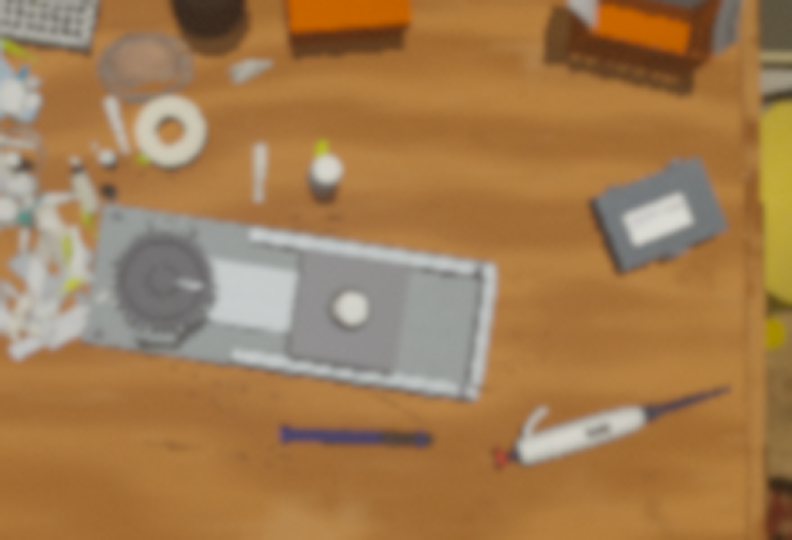

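View pics/b.png

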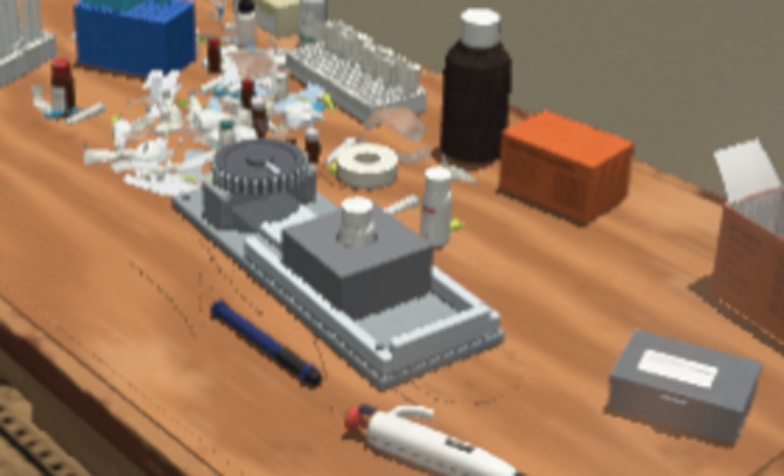

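```bash
cat > h.py <<'E'
import numpy as np,cv2
from cell import env
from scipy.optimize import least_squares
def proj(c,P):
    k=env.get_calibration(c); E=np.array(k["extrinsics"]); p=(np.atleast_2d(P)-E[:3,3])@E[:3,:3]
    s=p[:,:2]/p[:,2:]; s=s*(1+k["k1"]*(s**2).sum(1,keepdims=True))
    return s*[k["fx"],k["fy"]]+[k["cx"],k["cy"]]
def f2w(q,P):
    P=np.atleast_2d(P).astype(float); c,s=np.cos(q[2]),np.sin(q[2])
    return np.c_[q[0]+c*P[:,0]-s*P[:,1], q[1]+s*P[:,0]+c*P[:,1], P[:,2]]
E
python3 - <<'E'
from h import *
T=lambda x,y:(220+(x+.5)/3.6-.5,130+(y+.5)/3.6-.5); S=lambda x,y:(170+(x+.5)/2.8-.5,150+(y+.5)/2.8-.5)
pts=[("top",(0,0,.063),T(163,280)),("top",(.159,0,.09),T(351,308)),("top",(-.065,.062,.012),T(106,205)),("top",(-.065,-.062,.012),T(85,342)),
("top",(.285,.062,.038),T(497,262)),("top",(.285,-.062,.038),T(479,400)),("top",(.113,.046,.058),T(300,250)),("top",(.205,.046,.058),T(410,265)),("top",(.205,-.046,.058),T(394,374)),("top",(.113,-.046,.058),T(289,358)),
("scene",(.113,-.046,.058),S(283,236)),("scene",(.205,-.046,.058),S(350,275)),("scene",(.205,.046,.058),S(433,257)),("scene",(0,0,.063),S(260,163)),("scene",(.159,0,.09),S(357,205))]
def res(q): return np.array([proj(c,f2w(q,P))[0]-u for c,P,u in pts])
r=least_squares(lambda q:res(q).ravel(),[.545,-.047,-1.69],loss="soft_l1")
print(r.x,np.degrees(r.x[2])); print(np.round(res(r.x),1))
# wheel circle, bystanders
for c in("top","scene"):
    env.read_camera(c)
    for d in env.regions_of(c,"wheel_rim")[:1]:
        ct=max(cv2.findContours(d["region"].astype(np.uint8),0,1)[0],key=len); print(c,cv2.fitEllipse(ct),proj(c,f2w(r.x,[0,0,.060])))
q=r.x
for x,y in((q[0],q[1]),): print("wheel",x,y)
E
```

```text
[ 0.54463035 -0.04724852 -1.70358702] -97.60834602335267
[[ 0.3  0.3]
 [ 1.   0. ]
 [-0.6 -0.5]
 [-0.8  0.3]
 [ 2.  -0.5]
 [ 1.4  1. ]
 [ 1.4 -0.8]
 [ 0.8 -0.4]
 [ 1.  -0.7]
 [ 0.  -0.7]
 [-1.  -2.8]
 [-3.3  0.7]
 [-0.3 -4.4]
 [-0.8 -2. ]
 [-0.4 -0.6]]
top ((265.47308349609375, 207.76185607910156), (27.21481704711914, 28.186534881591797), 165.08843994140625) [[265.22012718 207.7558695 ]]
scene ((262.170654296875, 209.53610229492188), (20.217309951782227, 34.12279510498047), 88.03516387939453) [[261.72706517 206.97010373]]
wheel 0.5446303514921722 -0.04724851640380561
```

```bash
cat >> h.py <<'E'
def rows(wps,op=0):
    "wps: world poses (x,y,z,yaw deg) tool down -> rows, with rounding carried forward"
    out=[];cur=np.array(wps[0],float)
    for w in wps[1:]:
        d=np.array(w,float)-cur; y=np.radians(cur[3]); c,s=np.cos(y),np.sin(y)
        m=np.round(1000*np.array([c*d[0]+s*d[1], s*d[0]-c*d[1], -d[2]]),1); t=np.round(-np.radians(d[3]),3)
        out.append([op,*m.tolist(),0,0,float(t)])
        a=m/1000; cur=cur+[c*a[0]+s*a[1], s*a[0]-c*a[1], -a[2], -np.degrees(t)]
    return out
def show(r):
    print("["+",".join("["+",".join(f"{v:g}" for v in q)+"]" for q in r)+"]")
E
python3 - <<'E'
from h import *
a=np.array([.294,.579,.223,153.09]); b=np.array([.475,-.038,.15,82.4])
W=[]
for s in np.linspace(0,1,17):
    p=a+(b-a)*s; p[:2]*=1+.08*np.sin(np.pi*s); W.append(p)
r=rows(W); show(r[:10]); show(r[10:])
E
```

```text
[[0,-28,-19.6,4.6,0,0,0.077],[0,-30.3,-18.6,4.5,0,0,0.077],[0,-32.6,-17.6,4.6,0,0,0.077],[0,-34.8,-16.6,4.6,0,0,0.077],[0,-36.9,-15.4,4.5,0,0,0.078],[0,-38.8,-14.2,4.6,0,0,0.077],[0,-40.4,-12.7,4.5,0,0,0.077],[0,-41.6,-11.1,4.6,0,0,0.077],[0,-42.6,-9.2,4.6,0,0,0.077],[0,-43.1,-7.3,4.5,0,0,0.077]]
[[0,-43.2,-5.3,4.6,0,0,0.077],[0,-42.9,-3,4.6,0,0,0.077],[0,-42.2,-0.8,4.5,0,0,0.077],[0,-41.2,1.5,4.6,0,0,0.078],[0,-39.8,3.8,4.5,0,0,0.077],[0,-38.3,6.2,4.6,0,0,0.077]]
```

>>> send_rows --pt "0 -28 -19.6 4.6 0 0 0.077" --pt "0 -30.3 -18.6 4.5 0 0 0.077" --pt "0 -32.6 -17.6 4.6 0 0 0.077" --pt "0 -34.8 -16.6 4.6 0 0 0.077" --pt "0 -36.9 -15.4 4.5 0 0 0.078" --pt "0 -38.8 -14.2 4.6 0 0 0.077" --pt "0 -40.4 -12.7 4.5 0 0 0.077" --pt "0 -41.6 -11.1 4.6 0 0 0.077" --pt "0 -42.6 -9.2 4.6 0 0 0.077" --pt "0 -43.1 -7.3 4.5 0 0 0.077" --grip_force 10

```text
time_s: 2.2
tool_pos: [0.4379, 0.2066, 0.1771]
tool_rot: [179.9, -0.0, 108.7]
force: [-0.1, -0.3, 0.2]
grip_width: 0.0155
```

>>> send_rows --pt "0 -43.2 -5.3 4.6 0 0 0.077" --pt "0 -42.9 -3 4.6 0 0 0.077" --pt "0 -42.2 -0.8 4.5 0 0 0.077" --pt "0 -41.2 1.5 4.6 0 0 0.078" --pt "0 -39.8 3.8 4.5 0 0 0.077" --pt "0 -38.3 6.2 4.6 0 0 0.077" --pt "0 0 0 0 0 0 0" --pt "0 0 0 0 0 0 0"

```text
time_s: 3.0
tool_pos: [0.4752, -0.0381, 0.1496]
tool_rot: [180.0, -0.0, 82.3]
force: [-0.3, 0.4, 0.8]
grip_width: 0.0005
```

>>> send_rows --pt "0 0 0 34 0 0 0" --pt "0 0 0 34 0 0 0" --pt "0 0 0 30 0 0 0" --pt "0 0 0 3 0 0 0" --pt "0 0 3 0 0 0 0" --pt "0 0 2 0 0 0 0" --pt "0 0 1 0 0 0 0" --pt "0 0 1 0 0 0 0" --pt "0 0 0 0 0 0 0"

```text
time_s: 3.9
tool_pos: [0.4829, -0.0383, 0.0494]
tool_rot: [179.9, -0.0, 82.4]
force: [-0.1, 0.8, -0.1]
grip_width: 0.0007
```

>>> send_rows --pt "0 0 1 0 0 0 0" --pt "0 0 1 0 0 0 0" --pt "0 0 0 0 0 0 0"

```text
time_s: 4.2
tool_pos: [0.4842, -0.0387, 0.0486]
tool_rot: [180.0, -0.0, 82.4]
force: [-0.6, 0.0, 1.2]
grip_width: 0.0003
```

>>> send_rows --pt "0 0 1 0 0 0 0" --pt "0 0 1 0 0 0 0" --pt "0 0 0 0 0 0 0"

```text
time_s: 4.5
tool_pos: [0.4862, -0.0389, 0.0486]
tool_rot: [180.0, 0.0, 82.4]
force: [0.1, 0.3, 0.3]
grip_width: 0.0004
```

>>> send_rows --pt "0 0 1 0 0 0 0" --pt "0 0 1 0 0 0 0" --pt "0 0 0 0 0 0 0"

```text
time_s: 4.8
tool_pos: [0.4882, -0.0392, 0.0486]
tool_rot: [180.0, 0.0, 82.4]
force: [-0.3, -0.5, 0.6]
grip_width: 0.0005
```

>>> send_rows --pt "0 0 1 0 0 0 0" --pt "0 0 1 0 0 0 0" --pt "0 0 0 0 0 0 0"

```text
time_s: 5.1
tool_pos: [0.4902, -0.0395, 0.0486]
tool_rot: [180.0, -0.0, 82.4]
force: [-0.3, -0.3, 0.3]
grip_width: 0.0003
```

```bash
python3 - <<'E'
from h import *
b=env.read_camera("scene")[160:250,200:320,::-1]
cv2.imwrite("pics/c.png",cv2.resize(b,None,fx=6,fy=6,interpolation=cv2.INTER_CUBIC))
print(proj("scene",env.get_obs()["tool_pos"]))
E
```

```text
[[243.19586435 216.36202226]]
```

View pics/c.png

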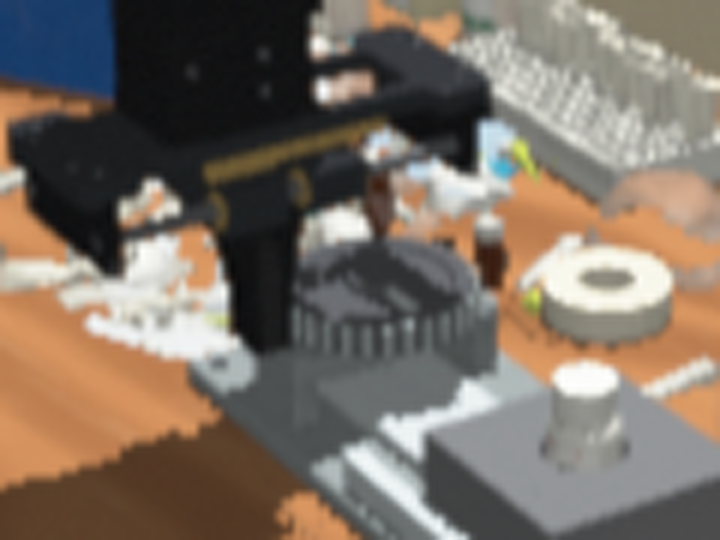

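>>> send_rows --pt "0 0 1 0 0 0 0" --pt "0 0 1 0 0 0 0" --pt "0 0 0 0 0 0 0"

```text
time_s: 5.45
tool_pos: [0.4922, -0.0397, 0.0486]
tool_rot: [180.0, -0.0, 82.4]
force: [0.8, -0.5, 0.1]
grip_width: 0.0004
```

>>> send_rows --pt "0 0 1 0 0 0 0" --pt "0 0 1 0 0 0 0" --pt "0 0 0 0 0 0 0"

```text
time_s: 5.75
tool_pos: [0.4939, -0.0399, 0.0485]
tool_rot: [-180.0, -0.0, 82.4]
force: [0.0, -0.0, 0.5]
grip_width: 0.0003
```

>>> send_rows --pt "0 0 1 0 0 0 0" --pt "0 0 1 0 0 0 0" --pt "0 0 0 0 0 0 0"

```text
time_s: 6.05
tool_pos: [0.494, -0.04, 0.0481]
tool_rot: [-179.7, -0.0, 82.4]
force: [-6.7, 0.2, 4.1]
grip_width: 0.0004
```

>>> send_rows --pt "0 0 1 0 0 0 0" --pt "0 0 1 0 0 0 0" --pt "0 0 0 0 0 0 0"

```text
time_s: 6.35
tool_pos: [0.494, -0.04, 0.0478]
tool_rot: [-179.5, -0.0, 82.4]
force: [-10.4, 0.7, 8.5]
grip_width: 0.0007
```

```bash
cat > orb.py <<'E'
from h import *
def pos(s,R,hx,hy):
    "box-centre path round disc R, s=0 at theta=-90 middle, anticlockwise"
    q=np.pi/2*R; L=4*q+4*hx+4*hy; s=s%L
    segs=[('l',hx,0),('a',q,-90),('l',2*hy,90),('a',q,0),('l',2*hx,180),('a',q,90),('l',2*hy,270),('a',q,180),('l',hx,0)]
    p=np.array([0.,-(R+hy)]); 
    for k,l,a in segs:
        u=min(s,l)
        if k=='l': p=p+u*np.array([np.cos(np.radians(a)),np.sin(np.radians(a))])
        else:
            f=lambda t:R*np.array([np.cos(t),np.sin(t)]); t0=np.radians(a); p=p+f(t0+u/R)-f(t0)
        s-=u
        if s<=0: break
    return p
def plan(cur,ss,R,hx,hy,c=(0,0),n=10):
    out=[]; cur=np.array(cur,float)
    for s in ss:
        d=np.round(pos(s,R,hx,hy)+c-cur,1); cur=cur+d; out.append([0,-d[0],d[1],0,0,0,0])
    for i in range(0,len(out),n): show(out[i:i+n])
    print("end",cur)
E
python3 -c "
from orb import *
plan((-.2,-47.1),np.arange(0,230,6),42.5,9.5,6,n=12)
for s in (66,138,210): print(pos(s,42.5,9.5,6))
"
```

```text
[[0,-0.2,-1.4,0,0,0,0],[0,-6,0,0,0,0,0],[0,-6,0.1,0,0,0,0],[0,-5.9,0.7,0,0,0,0],[0,-5.8,1.6,0,0,0,0],[0,-5.5,2.4,0,0,0,0],[0,-5.1,3.2,0,0,0,0],[0,-4.6,3.8,0,0,0,0],[0,-4,4.5,0,0,0,0],[0,-3.4,4.9,0,0,0,0],[0,-2.6,5.4,0,0,0,0],[0,-1.9,5.7,0,0,0,0]]
[[0,-1,5.9,0,0,0,0],[0,-0.2,6,0,0,0,0],[0,-0,6,0,0,0,0],[0,0,6,0,0,0,0],[0,0.7,6,0,0,0,0],[0,1.5,5.8,0,0,0,0],[0,2.3,5.5,0,0,0,0],[0,3.1,5.2,0,0,0,0],[0,3.7,4.7,0,0,0,0],[0,4.4,4.1,0,0,0,0],[0,4.9,3.4,0,0,0,0],[0,5.3,2.7,0,0,0,0]]
[[0,5.7,2,0,0,0,0],[0,5.9,1.1,0,0,0,0],[0,6,0.3,0,0,0,0],[0,6,0,0,0,0,0],[0,6,0,0,0,0,0],[0,6,0,0,0,0,0],[0,6,-0.4,0,0,0,0],[0,5.8,-1.3,0,0,0,0],[0,5.7,-2,0,0,0,0],[0,5.2,-2.9,0,0,0,0],[0,4.9,-3.5,0,0,0,0],[0,4.2,-4.2,0,0,0,0]]
[[0,3.7,-4.8,0,0,0,0],[0,2.9,-5.2,0,0,0,0],[0,2.2,-5.6,0,0,0,0]]
end [-50.1  18.6]
[ 50.76783702 -16.15950923]
[26.06656964 45.13820091]
[-41.33506592  34.15632395]
```

Sending the first half of the first group, to see the force and the wheel's response.

>>> send_rows --pt "0 -0.2 -1.4 0 0 0 0" --pt "0 -6 0 0 0 0 0" --pt "0 -6 0.1 0 0 0 0" --pt "0 -5.9 0.7 0 0 0 0" --pt "0 -5.8 1.6 0 0 0 0" --pt "0 -5.5 2.4 0 0 0 0"

```text
time_s: 6.95
tool_pos: [0.4969, -0.0706, 0.0484]
tool_rot: [-179.9, 0.0, 82.4]
force: [-3.2, 0.2, 2.0]
grip_width: 0.0005
```

```bash
python3 - <<'E'
from h import *
o=env.get_obs();print(np.round(o["tool_pos"],4),o["force"])
b=env.read_camera("scene")[160:250,200:320,::-1]; t=env.read_camera("top")[170:250,220:340,::-1]
r=lambda i:cv2.resize(i,None,fx=5,fy=5,interpolation=cv2.INTER_CUBIC)[:400]
cv2.imwrite("pics/d.png",cv2.resize(np.hstack([r(b)[:, :480],r(t)[:,:400]]),(800,364)))
E
```

```text
[ 0.4969 -0.0706  0.0484] [-3.17668908  0.19147216  2.03474489]
```

View pics/d.png

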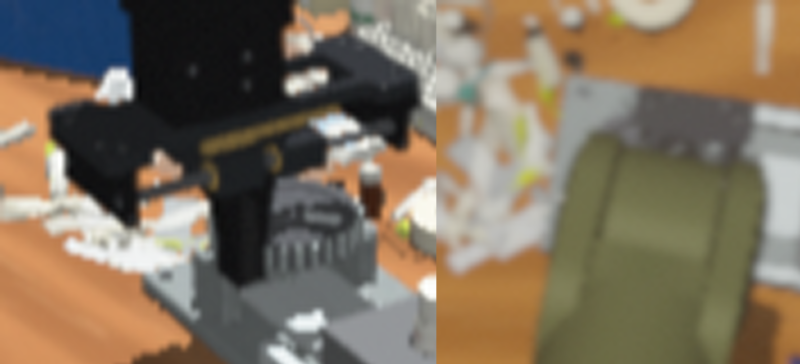

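```bash
python3 -c "
from orb import *
c=pos(30,42.5,9.5,6); print(c)
plan(c,np.arange(36,230,6)*1-0.6,41.5,9.5,6,n=6)
"
```

```text
[ 29.21426004 -43.65100199]
[[0,-4.5,4,0,0,0,0],[0,-4.6,3.8,0,0,0,0],[0,-4,4.5,0,0,0,0],[0,-3.3,5,0,0,0,0],[0,-2.6,5.4,0,0,0,0],[0,-1.8,5.7,0,0,0,0]]
[[0,-0.9,6,0,0,0,0],[0,-0.1,6,0,0,0,0],[0,0,6,0,0,0,0],[0,0.1,6,0,0,0,0],[0,0.8,5.9,0,0,0,0],[0,1.7,5.8,0,0,0,0]]
[[0,2.5,5.4,0,0,0,0],[0,3.2,5.1,0,0,0,0],[0,4,4.5,0,0,0,0],[0,4.5,3.9,0,0,0,0],[0,5.1,3.2,0,0,0,0],[0,5.4,2.5,0,0,0,0]]
[[0,5.8,1.6,0,0,0,0],[0,5.9,0.8,0,0,0,0],[0,6,0.1,0,0,0,0],[0,6,-0,0,0,0,0],[0,6,-0,0,0,0,0],[0,6,-0.1,0,0,0,0]]
[[0,6,-0.8,0,0,0,0],[0,5.7,-1.7,0,0,0,0],[0,5.5,-2.4,0,0,0,0],[0,5.1,-3.2,0,0,0,0],[0,4.5,-4,0,0,0,0],[0,3.9,-4.5,0,0,0,0]]
[[0,3.3,-5,0,0,0,0],[0,2.5,-5.5,0,0,0,0],[0,1.6,-5.7,0,0,0,0]]
end [-50.08573996  14.64899801]
```

>>> send_rows --pt "0 -4.5 4 0 0 0 0" --pt "0 -4.6 3.8 0 0 0 0" --pt "0 -4 4.5 0 0 0 0" --pt "0 -3.3 5 0 0 0 0" --pt "0 -2.6 5.4 0 0 0 0" --pt "0 -1.8 5.7 0 0 0 0"

```text
time_s: 7.65
tool_pos: [0.5233, -0.0956, 0.0485]
tool_rot: [180.0, 0.1, 82.4]
force: [-3.3, -3.2, 1.2]
grip_width: 0.0006
```

>>> send_rows --pt "0 -0.9 6 0 0 0 0" --pt "0 -0.1 6 0 0 0 0" --pt "0 0 6 0 0 0 0"

```text
time_s: 7.95
tool_pos: [0.541, -0.1014, 0.0488]
tool_rot: [179.9, 0.2, 82.3]
force: [-3.9, -9.2, 2.2]
grip_width: 0.0002
```

>>> send_rows --pt "0 0 6 0 0 0 0" --pt "0 0.8 5.9 0 0 0 0" --pt "0 1.7 5.8 0 0 0 0" --pt "0 2.5 5.4 0 0 0 0" --pt "0 3.2 5.1 0 0 0 0"

```text
time_s: 8.45
tool_pos: [0.5732, -0.0984, 0.0498]
tool_rot: [179.5, 0.3, 82.2]
force: [2.9, -9.5, -2.7]
grip_width: 0.0007
```

>>> send_rows --pt "0 4 4.5 0 0 0 0" --pt "0 4.5 3.9 0 0 0 0" --pt "0 5.1 3.2 0 0 0 0" --pt "0 5.4 2.5 0 0 0 0"

```text
time_s: 8.85
tool_pos: [0.5916, -0.079, 0.0504]
tool_rot: [179.3, 0.1, 82.3]
force: [5.6, -6.0, -1.6]
grip_width: 0.0002
```

>>> send_rows --pt "0 5.8 1.6 0 0 0 0" --pt "0 5.9 0.8 0 0 0 0" --pt "0 6 0.1 0 0 0 0" --pt "0 6 0 0 0 0 0"

```text
time_s: 9.25
tool_pos: [0.6003, -0.0537, 0.0512]
tool_rot: [179.0, -0.0, 82.4]
force: [12.6, -3.6, -3.5]
grip_width: 0.0008
```

```bash
cat > nxt.py <<'E'
from orb import *
c=pos(30,42.5,9.5,6)
sent=[(-4.5,4),(-4.6,3.8),(-4,4.5),(-3.3,5),(-2.6,5.4),(-1.8,5.7),(-.9,6),(-.1,6),(0,6),(0,6),(.8,5.9),(1.7,5.8),(2.5,5.4),(3.2,5.1),(4,4.5),(4.5,3.9),(5.1,3.2),(5.4,2.5),(5.8,1.6),(5.9,.8),(6,.1),(6,0)]
c=c+np.sum([(-a,b) for a,b in sent],0); print(c)
R,hx,hy,off=42,9.5,8.5,np.array((-.6,2.5))
S=np.arange(0,340,.25); d=[np.hypot(*(pos(s,R,hx,hy)+off-c)) for s in S]; s0=S[np.argmin(d)]; print(s0,min(d))
plan(c,s0+np.arange(7,400,7),R,hx,hy,off,n=8)
E
python3 nxt.py
```

```text
[ 0.11426004 47.54899801]
167.25 5.451029661687665
[[0,7,5.5,0,0,0,0],[0,7,-0.2,0,0,0,0],[0,6.9,-1.2,0,0,0,0],[0,6.6,-2.4,0,0,0,0],[0,6.1,-3.4,0,0,0,0],[0,5.5,-4.3,0,0,0,0],[0,4.6,-5.2,0,0,0,0],[0,3.8,-5.9,0,0,0,0]]
[[0,2.7,-6.5,0,0,0,0],[0,1.6,-6.8,0,0,0,0],[0,0.4,-7,0,0,0,0],[0,0,-7,0,0,0,0],[0,0,-7,0,0,0,0],[0,-0.3,-7,0,0,0,0],[0,-1.3,-6.8,0,0,0,0],[0,-2.5,-6.6,0,0,0,0]]
[[0,-3.6,-6,0,0,0,0],[0,-4.5,-5.3,0,0,0,0],[0,-5.3,-4.6,0,0,0,0],[0,-6,-3.6,0,0,0,0],[0,-6.5,-2.5,0,0,0,0],[0,-6.9,-1.4,0,0,0,0],[0,-6.9,-0.3,0,0,0,0],[0,-7,-0,0,0,0,0]]
[[0,-7,-0,0,0,0,0],[0,-7,0.1,0,0,0,0],[0,-6.9,1.2,0,0,0,0],[0,-6.6,2.4,0,0,0,0],[0,-6.1,3.4,0,0,0,0],[0,-5.5,4.4,0,0,0,0],[0,-4.6,5.2,0,0,0,0],[0,-3.8,5.9,0,0,0,0]]
[[0,-2.7,6.4,0,0,0,0],[0,-1.5,6.9,0,0,0,0],[0,-0.5,6.9,0,0,0,0],[0,0,7,0,0,0,0],[0,0,7,0,0,0,0],[0,0.3,7,0,0,0,0],[0,1.4,6.9,0,0,0,0],[0,2.5,6.5,0,0,0,0]]
[[0,3.5,6,0,0,0,0],[0,4.5,5.4,0,0,0,0],[0,5.4,4.5,0,0,0,0],[0,6,3.6,0,0,0,0],[0,6.5,2.5,0,0,0,0],[0,6.8,1.4,0,0,0,0],[0,7,0.4,0,0,0,0],[0,7,-0,0,0,0,0]]
[[0,7,-0,0,0,0,0],[0,7,-0.2,0,0,0,0],[0,6.9,-1.3,0,0,0,0],[0,6.6,-2.3,0,0,0,0],[0,6.1,-3.4,0,0,0,0],[0,5.4,-4.4,0,0,0,0],[0,4.7,-5.2,0,0,0,0],[0,3.7,-5.9,0,0,0,0]]
[[0,2.7,-6.5,0,0,0,0]]
end [-50.08573996  23.84899801]
```

>>> send_rows --pt "0 7 4.5 0 0 0 0" --pt "0 7 -0.2 0 0 0 0" --pt "0 6.9 -1.2 0 0 0 0" --pt "0 6.6 -2.4 0 0 0 0"

```text
time_s: 9.65
tool_pos: [0.6003, -0.0247, 0.0502]
tool_rot: [179.5, -0.1, 82.4]
force: [5.4, -0.2, 2.4]
grip_width: 0.0008
```

>>> send_rows --pt "0 6.1 -3.4 0 0 0 0" --pt "0 5.5 -4.3 0 0 0 0" --pt "0 4.6 -5.2 0 0 0 0" --pt "0 3.8 -5.9 0 0 0 0"

```text
time_s: 10.05
tool_pos: [0.5818, -0.0014, 0.0495]
tool_rot: [179.8, -0.1, 82.5]
force: [2.6, 1.7, 1.5]
grip_width: 0.0004
```

>>> send_rows --pt "0 2.7 -6.5 0 0 0 0" --pt "0 1.6 -6.8 0 0 0 0" --pt "0 0.4 -7 0 0 0 0" --pt "0 0 -6 0 0 0 0"

```text
time_s: 10.45
tool_pos: [0.5549, 0.0078, 0.049]
tool_rot: [179.9, -0.3, 82.5]
force: [4.3, 8.9, 2.5]
grip_width: 0.0004
```

>>> send_rows --pt "0 0 -7 0 0 0 0" --pt "0 -0.5 -7 0 0 0 0" --pt "0 -1.6 -6.8 0 0 0 0" --pt "0 -2.7 -6.4 0 0 0 0"

```text
time_s: 10.85
tool_pos: [0.5256, 0.0072, 0.0488]
tool_rot: [-179.9, -0.3, 82.5]
force: [-1.3, 7.5, 5.9]
grip_width: -0.0001
```

>>> send_rows --pt "0 -3.6 -5.8 0 0 0 0" --pt "0 -4.5 -5.1 0 0 0 0" --pt "0 -5.3 -4.4 0 0 0 0" --pt "0 -6 -3.4 0 0 0 0"

```text
time_s: 11.25
tool_pos: [0.5034, -0.0133, 0.0477]
tool_rot: [-179.8, -0.0, 82.4]
force: [-1.9, 3.8, 1.1]
grip_width: 0.0005
```

>>> send_rows --pt "0 -6.5 -2.3 0 0 0 0" --pt "0 -6.9 -1.2 0 0 0 0" --pt "0 -6.9 -0.1 0 0 0 0" --pt "0 -7 0 0 0 0 0"

```text
time_s: 11.65
tool_pos: [0.4939, -0.0409, 0.0473]
tool_rot: [-179.4, 0.0, 82.3]
force: [-9.3, 2.1, 5.9]
grip_width: 0.0003
```

>>> send_rows --pt "0 -7 0 0 0 0 0" --pt "0 -7 0.1 0 0 0 0" --pt "0 -6.9 1.2 0 0 0 0" --pt "0 -6.6 2.4 0 0 0 0"

```text
time_s: 12.05
tool_pos: [0.4966, -0.0697, 0.0478]
tool_rot: [-179.8, 0.1, 82.3]
force: [-4.0, 0.4, 2.2]
grip_width: 0.0006
```

>>> send_rows --pt "0 -6.1 3.4 0 0 0 0" --pt "0 -5.5 4.4 0 0 0 0" --pt "0 -4.6 5.2 0 0 0 0" --pt "0 -3.8 5.9 0 0 0 0"

```text
time_s: 12.45
tool_pos: [0.5151, -0.0914, 0.0484]
tool_rot: [-180.0, 0.1, 82.4]
force: [-2.8, -1.6, -0.8]
grip_width: 0.0003
```

>>> send_rows --pt "0 -2.7 6.4 0 0 0 0" --pt "0 -1.5 6.9 0 0 0 0" --pt "0 -0.5 6.9 0 0 0 0" --pt "0 0 7 0 0 0 0"

```text
time_s: 12.85
tool_pos: [0.5417, -0.1017, 0.0487]
tool_rot: [180.0, 0.2, 82.3]
force: [-4.3, -9.4, 1.2]
grip_width: 0.0004
```

>>> send_rows --pt "0 0 7 0 0 0 0" --pt "0 0.3 7 0 0 0 0" --pt "0 1.4 6.9 0 0 0 0" --pt "0 2.5 6.5 0 0 0 0" --pt "0 3.5 6 0 0 0 0" --pt "0 4.5 5.4 0 0 0 0"

```text
time_s: 13.45
tool_pos: [0.5835, -0.092, 0.0493]
tool_rot: [179.8, 0.0, 82.4]
force: [1.2, -4.8, 1.6]
grip_width: 0.0003
```

>>> send_rows --pt "0 5.4 4.4 0 0 0 0" --pt "0 6 3.3 0 0 0 0" --pt "0 6.5 2.3 0 0 0 0" --pt "0 6.8 1.2 0 0 0 0" --pt "0 7 0.3 0 0 0 0" --pt "0 7 0 0 0 0 0"

```text
time_s: 14.05
tool_pos: [0.6005, -0.0532, 0.0496]
tool_rot: [179.7, -0.1, 82.4]
force: [5.8, -2.0, 0.9]
grip_width: 0.0008
```

>>> send_rows --pt "0 7 0 0 0 0 0" --pt "0 7 -0.2 0 0 0 0" --pt "0 6 -0.9 0 0 0 0" --pt "0 0 12 0 0 0 0" --pt "0 0 4 -20 0 0 0" --pt "0 0 0 -45 0 0 0" --pt "0 0 0 -45 0 0 0"

```text
time_s: 14.75
tool_pos: [0.6125, -0.0345, 0.1576]
tool_rot: [-179.6, -0.0, 82.5]
force: [0.2, -0.1, 0.7]
grip_width: 0.0006
```

>>> send_rows --pt "0 -44 -12 -6 0 0 0" --pt "0 -44 -12 -6 0 0 0" --pt "0 -44 -12 -6 0 0 0" --pt "0 -44 -12 0 0 0 0" --pt "0 -44 -12 0 0 0 0" --pt "0 0 0 0 0 0 0"

```text
time_s: 15.35
tool_pos: [0.5215, -0.2527, 0.1762]
tool_rot: [-179.8, 0.1, 81.8]
force: [-0.7, -0.5, 0.5]
grip_width: 0.0008
```

```bash
python3 - <<'E'
from h import *
b=env.read_camera("scene")[170:270,200:340,::-1]; t=env.read_camera("top")[170:270,225:365,::-1]
r=lambda i:cv2.resize(i,(560,400),interpolation=cv2.INTER_CUBIC)
cv2.imwrite("pics/e.png",np.vstack([cv2.resize(r(b),(420,300)),cv2.resize(r(t),(420,300))]))
E
```

```text
(no output)
```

View pics/e.png

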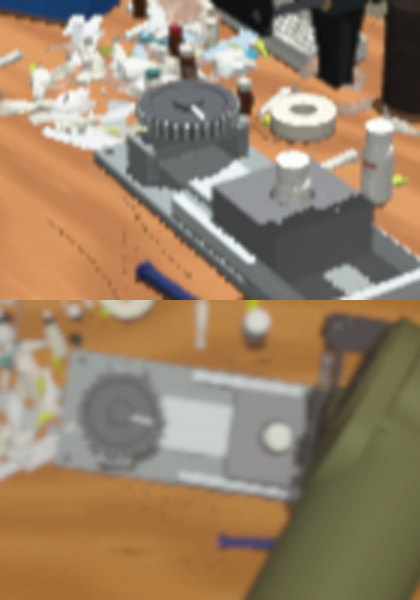

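```bash
python3 - <<'E'
from h import *
env.read_camera("scene"); d=env.regions_of("scene","wheel_rim")[0]
print(d["confidence"],d["rect"],np.argwhere(d["region"]).mean(0)[::-1])
q=[.5446,-.0475,np.radians(-97.6)]
print([proj("scene",f2w(q,[-.001,.0025,z]))[0].round(2).tolist() for z in(.055,.059,.063)])
# sub-pixel shift of wheel patch between first and present picture
a=np.load("pics/scene0.npy"); b=env.read_camera("scene")
g=lambda i:cv2.cvtColor(i,cv2.COLOR_RGB2GRAY).astype(np.float32)
A,B=g(a),g(b); t=A[200:226,244:284]; m=cv2.matchTemplate(cv2.resize(B[190:234,234:294],None,fx=4,fy=4,interpolation=cv2.INTER_CUBIC),cv2.resize(t,None,fx=4,fy=4,interpolation=cv2.INTER_CUBIC),cv2.TM_CCOEFF_NORMED)
_,v,_,p=cv2.minMaxLoc(m); print("shift",p[0]/4-10,p[1]/4-10,v)
env.read_camera("top"); d=env.regions_of("top","wheel_rim")[0]; print(d["rect"])
# rib angle in top: bright pixels inside the wheel
for n,i in(("0",np.load("pics/top0.npy")),("1",env.read_camera("top"))):
    G=g(i); c=proj("top",f2w(q,[-.001,.0025,.063+.004*(n=="1")*2]))[0]; yy,xx=np.mgrid[:420,:560]; r=np.hypot(xx-c[0],yy-c[1])
    M=(r>4)&(r<11); w=np.clip(G-np.percentile(G[M],75),0,None)*M; v=np.array([(w*(xx-c[0])).sum(),(w*(yy-c[1])).sum()]); print(n,c,np.degrees(np.arctan2(-v[1],v[0])))
E
```

```text
0.69 [248.1, 200.2, 280.0, 218.9] [261.94965278 206.56944444]
[[262.44, 208.32], [262.41, 206.95], [262.39, 205.58]]
shift 0.0 -0.25 0.7890493273735046
[249.4, 191.3, 277.4, 222.0]
0 [265.05800683 206.84979019] -12.984351292291931
1 [264.94401508 206.71085244] -20.502257999854802
```

```bash
python3 - <<'E'
from h import *
a=np.load("pics/scene0.npy"); b=env.read_camera("scene")
r=lambda i:cv2.resize(i[190:236,238:290,::-1],None,fx=7.5,fy=7.5,interpolation=cv2.INTER_CUBIC)
cv2.imwrite("pics/f.png",np.hstack([r(a),r(b)]))
E
```

```text
(no output)
```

View pics/f.png

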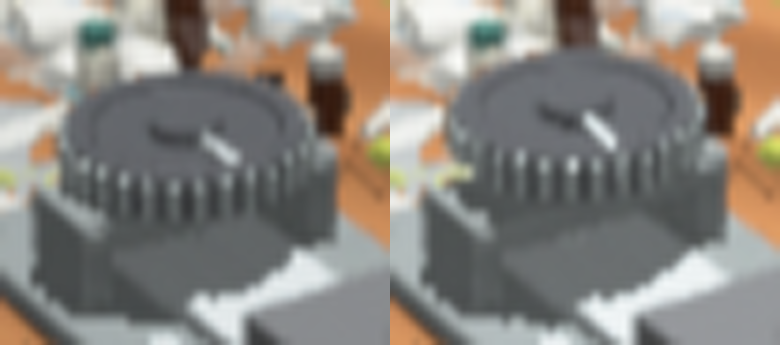

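>>> send_rows --pt "0 43 -0.6 0 0 0 0" --pt "0 43 -0.6 0 0 0 -0.005" --pt "0 41.5 -0.6 0 0 0 -0.005" --pt "0 0 0 0 0 0 0" --pt "0 0 0 0 0 0 0"

```text
time_s: 16.3
tool_pos: [0.5418, -0.1186, 0.1765]
tool_rot: [-180.0, -0.0, 83.2]
force: [-0.5, -1.6, -0.0]
grip_width: 0.0007
```

>>> send_rows --pt "0 -8 -4 20 0 0 0.014" --pt "0 0 0 40 0 0 0" --pt "0 0 0 40 0 0 0" --pt "0 0 0 0 0 0 0" --pt "0 0 0 0 0 0 0"

```text
time_s: 16.8
tool_pos: [0.5362, -0.1292, 0.0769]
tool_rot: [-179.9, 0.1, 82.0]
force: [0.1, -0.3, -0.0]
grip_width: 0.0003
```

```bash
python3 - <<'E'
from h import *
b=env.read_camera("scene")[150:250,200:340,::-1]; t=env.read_camera("top")[170:270,225:365,::-1]
cv2.imwrite("pics/g.png",np.vstack([cv2.resize(b,(420,300),interpolation=2),cv2.resize(t,(420,300),interpolation=2)]))
E
```

```text
(no output)
```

View pics/g.png

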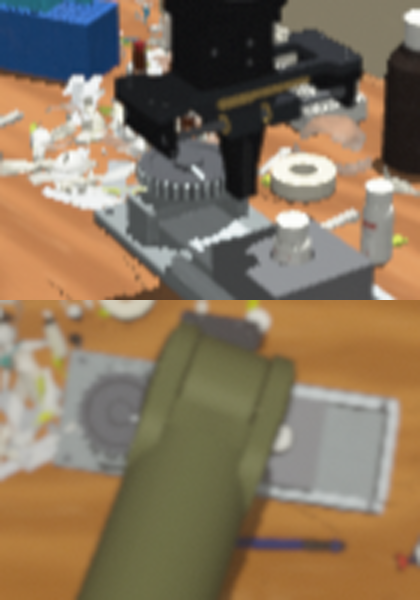

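>>> send_rows --pt "0 0 0 25 0 0 0.007" --pt "0 0 0 20 0 0 0" --pt "0 -6 0 0 0 0 0" --pt "0 -6 0 0 0 0 0" --pt "0 -3 0 0 0 0 0" --pt "0 -2 0 0 0 0 0" --pt "0 -2 0 0 0 0 0" --pt "0 -2 0 0 0 0 0" --pt "0 -2 0 0 0 0 0"

```text
time_s: 17.8
tool_pos: [0.5341, -0.1489, 0.0321]
tool_rot: [179.9, -0.1, 81.8]
force: [0.3, 4.0, 3.4]
grip_width: 0.0006
```

>>> send_rows --pt "0 -3 0 0 0 0 0" --pt "0 -4 0 0 0 0 0" --pt "0 -4 0 0 0 0 0" --pt "0 -4 0 0 0 0 0" --pt "0 -4 0 0 0 0 0" --pt "0 -4 0 0 0 0 0"

```text
time_s: 18.4
tool_pos: [0.5298, -0.1737, 0.0315]
tool_rot: [-180.0, -0.0, 81.7]
force: [0.8, 4.8, 3.1]
grip_width: 0.0003
```

>>> send_rows --pt "0 -4 0 0 0 0 0" --pt "0 -4 0 0 0 0 0" --pt "0 -4 0 0 0 0 0" --pt "0 -4 0 0 0 0 0" --pt "0 -4 0 0 0 0 0" --pt "0 -4 0 0 0 0 0" --pt "0 -4 0 0 0 0 0" --pt "0 -4 0 0 0 0 0"

```text
time_s: 19.2
tool_pos: [0.5252, -0.2054, 0.0315]
tool_rot: [-180.0, -0.0, 81.7]
force: [0.9, 4.4, 1.9]
grip_width: 0.0005
```

>>> send_rows --pt "0 -2 0 0 0 0 0" --pt "0 -2 0 0 0 0 0" --pt "0 -2 0 0 0 0 0" --pt "0 -2 0 0 0 0 0" --pt "0 0 0 0 0 0 0"

```text
time_s: 19.7
tool_pos: [0.524, -0.2136, 0.0315]
tool_rot: [180.0, 0.0, 81.7]
force: [0.6, 2.7, 0.6]
grip_width: 0.0007
```

>>> send_rows --pt "0 -1 0 0 0 0 0" --pt "0 -1 0 0 0 0 0" --pt "0 -1 0 0 0 0 0" --pt "0 0 0 0 0 0 0"

```text
time_s: 20.1
tool_pos: [0.5239, -0.2143, 0.0315]
tool_rot: [-180.0, -0.1, 81.8]
force: [0.6, 6.5, 3.4]
grip_width: 0.0003
```

>>> send_rows --pt "0 -1 0 0 0 0 0" --pt "0 -1 0 0 0 0 0" --pt "0 -1 0 0 0 0 0" --pt "0 0 0 0 0 0 0"

```text
time_s: 20.5
tool_pos: [0.5239, -0.2143, 0.0316]
tool_rot: [-179.9, -0.3, 81.9]
force: [0.2, 11.0, 4.9]
grip_width: 0.0004
```

>>> send_rows --pt "0 4 0 0 0 0 0" --pt "0 8 0 0 0 0 0" --pt "0 15 0 0 0 0 0" --pt "0 10 0 0 0 0 0" --pt "0 0 0 -20 0 0 0" --pt "0 0 0 -45 0 0 0" --pt "0 0 0 -45 0 0 0" --pt "0 0 0 -40 0 0 0" --pt "0 0 0 0 0 0 0"

```text
time_s: 21.4
tool_pos: [0.532, -0.1843, 0.1876]
tool_rot: [179.4, 0.1, 81.7]
force: [0.0, -0.6, 1.0]
grip_width: 0.0002
```

>>> send_rows --pt "0 45 0 0 0 0 0" --pt "0 45 0 0 0 0 0" --pt "0 45 0 0 0 0 0" --pt "0 45 0 0 0 0 0" --pt "0 45 0 0 0 0 0" --pt "0 45 0 0 0 0 0" --pt "0 0 0 0 0 0 0" --pt "0 0 0 0 0 0 0"

```text
time_s: 22.2
tool_pos: [0.567, 0.0856, 0.1805]
tool_rot: [-179.9, 0.1, 81.9]
force: [0.1, -1.1, 0.1]
grip_width: 0.001
```

```bash
python3 - <<'E'
from h import *
b=env.read_camera("scene")[180:310,210:392,::-1]; t=env.read_camera("top")[165:295,225:407,::-1]
cv2.imwrite("pics/i.png",np.vstack([cv2.resize(x,(420,300),interpolation=2) for x in(b,t)]))
o=env.get_obs(); print(o["tool_pos"],o["force"],o["time_s"])
E
```

```text
[0.56718632 0.08288301 0.18100132] [ 0.54658197 -0.72478959 -0.16165833] 22.3
```

View pics/i.png

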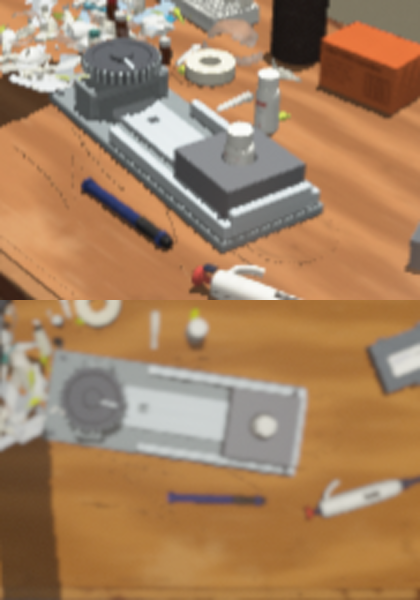

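>>> send_rows --pt "0 0 0 0 0 0 0" --pt "0 0 0 0 0 0 0" --pt "0 0 0 0 0 0 0" --pt "0 0 0 0 0 0 0"

```text
time_s: 22.7
tool_pos: [0.5674, 0.0844, 0.1817]
tool_rot: [180.0, -0.0, 81.7]
force: [0.4, 0.3, 0.2]
grip_width: 0.0004
```

```bash
python3 -c "
from cell import env
print(env.sign_off())"
```

```text
the job is handed in; nothing more can be done
None
```

The job is handed in at 22.7 s. The wheel is loosened by about two turns, and the tray is home against the end stop. I got no verdict back, so this rests on my own checks.

- **Wheel:** I rolled the closed fingertips about one and a half times round the rim. The turn mark stands about 8–10° short of exactly two turns, well inside the quarter-turn tolerance. The wheel rose about 3 px in the scene camera, roughly 8 mm, so it is two turns and not one. An automatic image match showed almost no rise. I discounted it because the ridges and bridge dominate that match; the detected wheel region and the side-by-side crop agreed with each other.
- **Tray:** I pushed the middle of the face low down, with about 4–5 N. The finger then stopped moving while the force climbed to 11 N, about 1.5 mm from where I expected the end stop.
- **Final picture:** The tray sits against the stop with the bottle upright in its well. The wheel is unmoved since its own check. The bystanders in view look unmoved, but I did not measure them and the slide box was only partly in view.
- **Robot:** It stands clear, and the force reading is within noise of zero.
- **Position error:** The camera estimate of the wheel's position was about 2.5 mm off; I corrected it from the contact points during the first lap.

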